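# Take the middle tray out of the clipped desk-tray stack and restack the top one

### The job

I need the tray from the middle of the stack, the one with the USB stick: lift the top tray off by itself and stand it aside on the desk, then pull the middle tray out of its dock and stand it upright on the black folder. Then put the top tray back, this time straight into the dock, and push it down until it clicks fully home, without hammering it. Everything stays in its own tray, and leave the other things on the desk where they are.

Things in the scene. Friction and masses are not known exactly. Their poses are not given: they have to be found in the camera images.
- dock_seat (a point): the dock: dark steel plate 190 (x) x 78 (y) x 8 mm fixed to the desk, with a rim 17.5 mm high round a 142 x 52 mm recess, into which a tray's foot drops with 1.5 mm to spare a side, lengthwise, either way round. Point: centre of the recess floor, 8 mm above the desk; x along the recess, z up. A tray that is home has its centre 42 mm above this point.
- clip_a (a joint): sprung steel roller in the middle of the dock's +x end, which juts 3.5 mm into the recess at 0; metres pushed outward (0 to 0.006). The two rollers snap over a rib at the bottom of a tray's foot: under its own weight a tray stays about 8 mm proud on them; roughly 7 to 20 N more clicks it down
- clip_b (a joint): the same roller at the dock's -x end. Pulling a tray up out of the two rollers takes roughly 7 to 20 N besides its weight; either end may click in or out before the other, leaving the tray aslant until that end is pressed or pulled too
- tray_mid_c (a point): the middle tray of the stack (dock, this tray clipped in it, another on top): grey open tray, body 150 (x) x 60 (y) x 48 mm high, 4 mm walls, on a smaller foot 139 x 49 mm reaching 18 mm below the body. Point: centre of the body, 24 mm under the rim, 42 mm above the foot's underside. x along its length, z up; grip across the 60 mm width from above. 
- tray_top_c (a point): the tray on top at the start: grey open tray, body 150 (x) x 60 (y) x 48 mm high, 4 mm walls, on a smaller foot 139 x 49 mm reaching 18 mm below the body. Point: centre of the body, 24 mm under the rim, 42 mm above the foot's underside. x along its length, z up; grip across the 60 mm width from above. 
- tray_mid: the same middle tray, origin at the centre of its foot's underside; about 180 g (130 to 240); its ends are alike; the foot's lower edges are bevelled 1.5 mm; a USB stick lies in it
- tray_top: the same top tray, origin at the centre of its foot's underside; about 180 g (130 to 240) and 45 g in it: an eraser and a binder clip. At the start it only stands on the middle tray, 48 mm higher, its foot loosely (1.5 mm a side) in that tray's mouth: no clip there
- folder_top (a point): black zip folder lying flat, 180 (x) x 246 (y) x 11 mm, fixed. Point: centre of its upper face; z up. The desk on the robot's side of the folder and of the dock is clear for putting a tray down, left of the keyboard (whose left end is at y = -0.07)
- usb_stick_c (a point): USB stick 18 x 58 x 9 mm lying in the middle tray; its centre
- eraser_c (a point): eraser 22 x 55 x 12 mm lying in the top tray; its centre
- binder_clip_c (a point): large binder clip 28 x 40 mm, 41 mm high with its wire arms, standing in the top tray; 11 mm above its underside
- correction_fluid: bystander: small bottle, 30 mm across, 65 mm high, standing; origin under its centre
- glue_stick: bystander: glue stick, 24 mm across, 88 mm high, standing; origin under its centre
- hole_punch: bystander: two-hole punch 46 x 115 x 62 mm; origin under its centre
- highlighter: bystander: highlighter pen 17 x 125 x 18 mm lying; origin under its centre
Things that resemble listed ones, but are neither listed nor needed, are in the scene too. Of the things like the part that bears eraser_c, leave any that is blue or red; of the rest the smaller one is meant.

How it is judged:
On the way, in this order (a step that is already met when the one before it is completed fails the run):
1. the top tray is off to the side (centre over 80 mm from the dock's) while the middle tray stays clipped in the dock (horizontal distance between tray_top_c and dock_seat above 0.08 m and x of tray_mid_c in the frame of dock_seat between -0.003 and 0.003 m and y of tray_mid_c in the frame of dock_seat between -0.003 and 0.003 m and z of tray_mid_c in the frame of dock_seat between 0.039 and 0.0437 m and angle between tray_mid_c's own z axis and vertical below 0.03 rad), for 0.2 s.
2. the middle tray stands upright on the folder, let go of, with the top tray still aside (horizontal distance between tray_top_c and dock_seat above 0.08 m and contact force between the fingers and tray_mid below 0.2 N and x of tray_mid_c in the frame of folder_top between -0.085 and 0.09 m and y of tray_mid_c in the frame of folder_top between -0.122 and 0.122 m and z of tray_mid_c in the frame of folder_top between 0.039 and 0.045 m and angle between tray_mid_c's own z axis and vertical below 0.03 rad), for 0.2 s.
At the end, for the whole second after the job is handed in: Former top tray clipped home in the dock (within 3 mm of the recess centre, foot within 1.7 mm of its floor, level to 0.03 rad); former middle tray upright on the folder, its centre over it; USB stick still in the middle tray, eraser and binder clip in the top tray; both at rest (x of tray_top_c in the frame of dock_seat between -0.003 and 0.003 m and y of tray_top_c in the frame of dock_seat between -0.003 and 0.003 m and z of tray_top_c in the frame of dock_seat between 0.039 and 0.0437 m and angle between each of tray_top_c, tray_mid_c's own z axis and vertical below 0.03 rad and x of tray_mid_c in the frame of folder_top between -0.085 and 0.09 m and y of tray_mid_c in the frame of folder_top between -0.122 and 0.122 m and z of tray_mid_c in the frame of folder_top between 0.039 and 0.045 m and x of usb_stick_c in the frame of tray_mid_c between -0.071 and 0.071 m and y of usb_stick_c in the frame of tray_mid_c between -0.026 and 0.026 m and z of usb_stick_c in the frame of tray_mid_c between -0.025 and 0.02 m and x of eraser_c in the frame of tray_top_c between -0.071 and 0.071 m and y of eraser_c in the frame of tray_top_c between -0.026 and 0.026 m and z of eraser_c in the frame of tray_top_c between -0.025 and 0.02 m and x of binder_clip_c in the frame of tray_top_c between -0.071 and 0.071 m and y of binder_clip_c in the frame of tray_top_c between -0.026 and 0.026 m and z of binder_clip_c in the frame of tray_top_c between -0.025 and 0.02 m and linear speed of each of tray_top, tray_mid below 0.02 m/s); the robot touches nothing.
It fails at once if a bystander (bottle, glue stick, hole punch or highlighter) is moved more than 25 mm (distance of any of correction_fluid, glue_stick, hole_punch, highlighter from where it was at the start of the episode above 0.025 m).
It fails at once if a tray is forced on the dock with more than 150 N (contact force between any of tray_top, tray_mid and dock above 150 N).
It also fails if it takes over 72 s, if anything falls off the work surface, if the arm or the gripper's body presses on something with over 40 N, if the wrist force passes 120 N, or if a joint passes its speed limit or range.

### The arm

A 6-joint arm with a two-finger parallel gripper is mounted at the origin on a cart in front of the work surface, level with it; the furniture and walls round the work are solid. World frame = base frame: x ahead of the robot, y to its left, z up, the work surface at z = 0. Lengths are in m, angles in rad, forces in N, time in s.
With the tool pointing down it reaches from about 0.325 to 0.775 m from the base axis. Payload 5.5 kg.
Tool frame: the origin (TCP) lies midway between the tips of the shut fingers; the grasp point (between the pads) lies 19 mm behind it; z points along the fingers, y is the line along which they close (so a half turn about z gives the same grasp; the last joint's range is limited). The gripper opens to 85 mm and grips with 20 to 120 N. Pads are 22 mm wide; open, the fingers measure 114 mm over their backs; the gripper's body (76 mm by 85 mm) begins 54 mm behind the grasp point. The pads swing forward as they close: fully open they stand 13 mm farther back than shut.
Start: joints at [1.14, 0.091, 1.231, -0, 1.82, -0.057], TCP at [0.219, 0.559, 0.231] pointing down, gripper open.
Joint ranges: [-2.87, 2.87], [-0.86, 2.18], [0.17, 2.46], [-1.51, 4.65], [0.06, 2.69], [-2.65, 2.65]. Speed limits (rad/s): [2.57, 2.57, 3.01, 3.14, 3.14, 3.14].

### API

Orientations are given as a 3x3 rotation matrix whose columns are the frame's x, y, z axes.
In Python, from cell import env, imaging gives the robot as it stands. The module is installed in compiled form; this text tells all that it offers.
- The arm moves only by the tool arm_command, never from a script. Its argument "motion" is a list of rows, each an object of numbers: "wx", "wy", "wz": the turn, a rotation vector about the tool's x, y, z scaled (see below); "tx", "ty", "tz": the shift along the tool's x, y, z scaled (see below); "hand": the finger opening in mm, from 0 to 85.4. In form: [{"wx": .., "wy": .., "wz": .., "tx": .., "ty": .., "tz": .., "hand": ..}, ...]. A call has 1 to 10 rows; each row is the pose to reach, as a shift and turn from the pose commanded when the call began, along the tool's axes at that moment, turning the shorter way round; what a row does not reach only later rows make up. The controller multiplies each number of a shift by 300 mm and each number of a turn by pi rad. A row lasts 1/10 s, in which the tool goes at most 50 mm and 8.59 degrees, less where a joint would pass 70% of its speed; a pose out of reach is approached as far as the arm can. A call with a number of a shift or a turn outside -1 to 1 is refused whole. A call with a gripper value outside its range is refused whole. The fingers move at their own pace and stop on an object; "grip_force" is the grip in N (left out, the last holds). Time passes only in rows, so rows that repeat a pose let the fingers close. It gives the time, the measured TCP pose, the force, the opening and the grip force at its end, in the units of the state.
- env.read_state(): the state, without advancing time (a new reading comes with each control period).
- imaging.read_camera(name): name is "scene" or "top"; returns the picture (480x640x3 uint8, blue, green, red); there is no depth.
- imaging.camera_params(name): a dict with "vfov" (degrees; the focal length in pixels is half the picture's height over the tangent of half this angle, whatever the lens; pixels are square), "cx", "cy" (the principal point, pixels), "rvec" (rotation vector, rad) and "tvec" (3), from world to camera coordinates, as OpenCV has them. Camera axes: x right, y down, z forward; pixel columns grow to the right and rows downward; lengths in m; the calibration is good to about 2 mm. A picture is of the moment at which its call begins. camera_params takes no time and is no camera call.
- env.finish_job(): hands the job in; it is judged then, once.
The state is a dict: "clock": time; "qpos": joint angles; "qvel": joint speeds; "joint_efforts": joint torques, N m; "ee_pos": TCP position; "tcp_rot": TCP orientation; "contact_force": force on the tool from outside, world axes, zero at the start; "wrist_torque": the same for the moment, N m; "finger_gap": opening from 0.0 (shut) to 1.0 (fully open); "finger_force": force on a finger pad.
Only numpy, scipy, OpenCV 4.12 (cv2) and the standard library are available. Lean on these libraries where they do the work, as an engineer would, in place of code of your own. Each camera call takes 0.05 s, during which the arm holds its last target. There are 200 camera calls.

## Working session

There is one attempt and no reset: what is moved stays moved. The work goes in short steps, Python scripts to look and compute and a tool call to move; the robot and the scene stay as the last step left them, time stands still between calls to the robot, and variables do not carry over. Pictures are saved under pics/ and viewed, at most 10 in all, crops included, and the job is handed in when it is done.

Besides the shell and the picture viewer there is one more tool, called after ">>>" as name([rows], argument=value, ...), one row to a line, values as JSON. arm_command: Moves the arm, as the interface text tells. Its arguments: {"type":"object","properties":{"motion":{"type":"array","items":{"type":"object","properties":{"wx":{"type":"number","minimum":-1,"maximum":1},"wy":{"type":"number","minimum":-1,"maximum":1},"wz":{"type":"number","minimum":-1,"maximum":1},"tx":{"type":"number","minimum":-1,"maximum":1},"ty":{"type":"number","minimum":-1,"maximum":1},"tz":{"type":"number","minimum":-1,"maximum":1},"hand":{"type":"number"}}}},"grip_force":{"type":"number"}},"required":["motion"]}

```bash
mkdir -p pics
cat > h.py <<'E'
import numpy as np, cv2
from cell import env, imaging
def cam(n):
    p=imaging.camera_params(n); f=240/np.tan(np.radians(p['vfov'])/2)
    K=np.array([[f,0,p['cx']],[0,f,p['cy']],[0,0,1]]); R=cv2.Rodrigues(np.array(p['rvec'],float))[0]; t=np.array(p['tvec'],float).ravel()
    return K,R,t,p
def ray(n,px,z):
    K,R,t,p=cam(n); px=np.atleast_2d(np.array(px,float))
    d=(R.T@np.linalg.inv(K)@np.c_[px,np.ones(len(px))].T).T; c=-R.T@t
    return c+d*((z-c[2])/d[:,2])[:,None]
def proj(n,P):
    K,R,t,p=cam(n); q=(K@(R@np.atleast_2d(P).T+t[:,None])).T
    return q[:,:2]/q[:,2:]
E
python3 - <<'E'
from h import *
for n in('scene','top'):
    cv2.imwrite(f'pics/{n}0.png',imaging.read_camera(n)); K,R,t,p=cam(n); print(p,-R.T@t)
s=env.read_state(); print(s)
E
```

```text
{'vfov': 48.30518784614245, 'cx': 319.08603418722225, 'cy': 234.71031646945247, 'rvec': array([ 2.09682009, -1.23922526,  0.48237413]), 'tvec': array([-0.13562495,  0.43558293,  0.78927194])} [-0.13005236 -0.23923384  0.87001745]
{'vfov': 47.79424879681236, 'cx': 319.9480049339551, 'cy': 240.25712081053237, 'rvec': array([ 2.11445563, -2.15662748,  0.18572559]), 'tvec': array([0.15264786, 0.52182496, 1.11403241])} [0.33054157 0.14993097 1.18529905]
{'clock': 0.1, 'qpos': array([ 1.14028087e+00,  9.17906889e-02,  1.23179007e+00, -1.35529304e-05,
        1.81979192e+00, -5.67271764e-02]), 'qvel': array([-2.95773838e-03, -1.56407209e-04, -1.49386544e-03,  9.79218001e-05,
       -3.88160007e-04, -1.31124439e-03]), 'joint_efforts': array([ 2.80226057e-03, -4.60218716e+01, -4.19218755e+01, -8.72231567e-05,
        1.06738298e-02, -4.91475319e-06]), 'ee_pos': array([0.2190005 , 0.55832845, 0.23024578]), 'tcp_rot': array([[-9.30949513e-01,  3.65147190e-01, -7.30937660e-04],
       [ 3.65147911e-01,  9.30948102e-01, -1.62308020e-03],
       [ 8.78018548e-05, -1.77790608e-03, -9.99998416e-01]]), 'contact_force': array([-0.21814598, -0.59770325, -0.44216978]), 'wrist_torque': array([ 0.01167181, -0.02248523,  0.00095511]), 'finger_force': 0.0, 'finger_gap': 0.9992065736806482}
```

View pics/scene0.png

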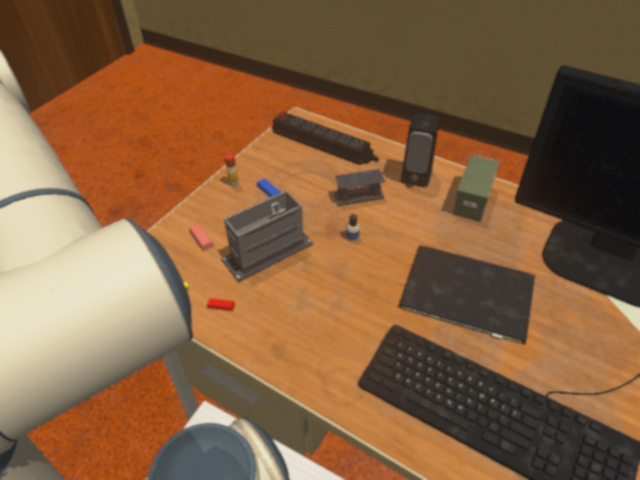

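View pics/top0.png

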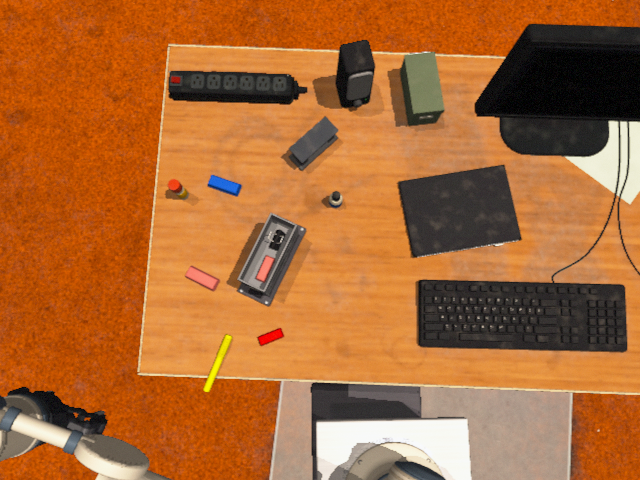

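The scene view shows the stack at about (267,235) and the folder at (468,292). In the top view the stack is at about (272,258), the folder at (460,210), the bottle at (336,200), a red bar at (270,337) and the highlighter at (218,363). The desk around (345,310) is clear. Next I'll zoom in on the stack.

Run:
```python
from h import *
a=cv2.imread('pics/top0.png')[200:315,220:325]; b=cv2.imread('pics/scene0.png')[185:285,210:325]
cv2.imwrite('pics/z0.png',np.hstack([cv2.resize(a,(525*4//5*1,460),interpolation=cv2.INTER_CUBIC),cv2.resize(b,(368,320),interpolation=cv2.INTER_CUBIC)[:320] if 0 else cv2.copyMakeBorder(cv2.resize(b,(368,320),interpolation=cv2.INTER_CUBIC),0,140,0,0,cv2.BORDER_CONSTANT)]))
# folder: dark in top
im=cv2.imread('pics/top0.png'); g=im.max(2); m=(g<75).astype(np.uint8); m[:,:390]=0;m[:155]=0;m[265:]=0;m[:,530:]=0
m=cv2.morphologyEx(m,cv2.MORPH_OPEN,np.ones((5,5)))
c=max(cv2.findContours(m,0,2)[0],key=cv2.contourArea); r=cv2.minAreaRect(c); B=cv2.boxPoints(r); print(r); P=ray('top',B,.011); print(P,P.mean(0))
for n,px in dict(kb=(420,281),bottle=(336,205),red=(270,337),hl=(229,336),sc=(272,258)).items(): print(n,ray('top',px,0))
```

```text
((458.9459228515625, 210.17567443847656), (76.2811279296875, 110.96931457519531), 80.53767395019531)
[[ 0.66009372 -0.03537039  0.011     ]
 [ 0.69788303 -0.28428961  0.011     ]
 [ 0.52528247 -0.29847683  0.011     ]
 [ 0.48947965 -0.05530689  0.011     ]] [ 0.59318472 -0.16836093  0.011     ]
kb [[ 0.43730929 -0.075538    0.        ]]
bottle [[0.61176459 0.10438678 0.        ]]
red [[0.32298964 0.25380191 0.        ]]
hl [[0.32687993 0.3420523  0.        ]]
sc [[0.49454655 0.24860881 0.        ]]
```

View pics/z0.png

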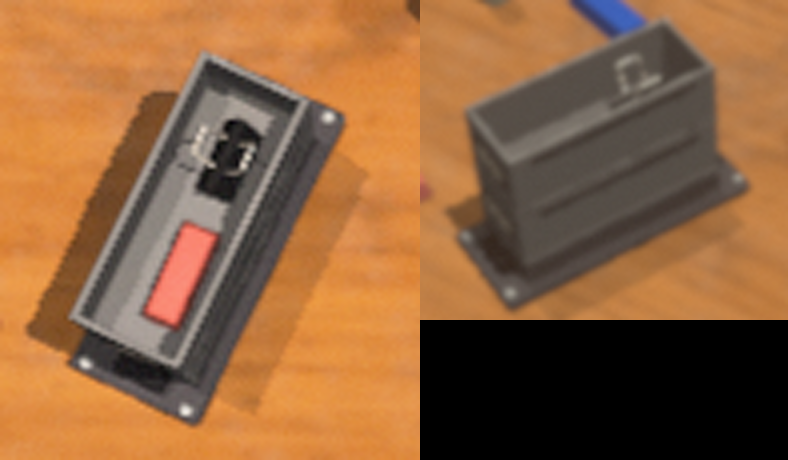

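The zoom shows the top tray's rim corners at crop pixels (205,55), (308,100), (178,368) and (75,320). The dock bolts are at (328,118), (187,410) and (85,363), with the pink eraser and binder clip inside the tray. I'll turn these into a pose.

Run:
```python
from h import *
U=lambda q,s,o:(np.array(q,float)+.5)/s-.5+np.array(o)
t=U([(205,55),(308,100),(178,368),(75,320)],4,(220,200)); s=U([(240,22),(295,68),(90,163),(50,110)],3.2,(210,185))
def rep(n,P):
    a=P[0]+P[1]-P[2]-P[3]; print(n,P[:,:2].round(4).tolist(),'c',P.mean(0).round(4),'yaw',np.degrees(np.arctan2(a[1],a[0])),'L',np.linalg.norm(a)/2,'W',np.linalg.norm(P[0]-P[1]),np.linalg.norm(P[3]-P[2]))
rep('top',ray('top',t,.122)); rep('scene',ray('scene',s,.122))
K,R,tt,p=cam('top');P1=K@np.c_[R,tt];K,R,tt,p=cam('scene');P2=K@np.c_[R,tt]
X=cv2.triangulatePoints(P1,P2,t.T,s.T);X=(X[:3]/X[3]).T;print(X.round(4));rep('tri',X)
b=ray('top',U([(328,118),(187,410),(85,363)],4,(220,200)),.008); print('bolts',b,'c',(b[0]+b[2])/2, b[0]-b[1])
sb=ray('scene',U([(740-420,180),(513-420,293),(466-420,237)],3.2,(210,185)),.008); print('sb',sb,(sb[0]+sb[2])/2)
```

```text
top [[0.5681, 0.2402], [0.5441, 0.1889], [0.4115, 0.2542], [0.4361, 0.3047]] c [0.4899 0.247  0.122 ] yaw -26.143278954273327 L 0.14736655096705828 W 0.05672348494903382 0.056182734910746844
scene [[0.5647, 0.2401], [0.5439, 0.1861], [0.4127, 0.2529], [0.4384, 0.3012]] c [0.4899 0.2451 0.122 ] yaw -26.410706904742568 L 0.1437644973476855 W 0.05779367111982334 0.05472852452326335
[[0.5681 0.2412 0.119 ]
 [0.5451 0.1881 0.1199]
 [0.4121 0.2535 0.1221]
 [0.4375 0.3033 0.1214]]
tri [[0.5681, 0.2412], [0.5451, 0.1881], [0.4121, 0.2535], [0.4375, 0.3033]] c [0.4907 0.2465 0.1206] yaw -25.792188543796648 L 0.14645634126395268 W 0.05789279220743581 0.055865390847146146
bolts [[0.55660137 0.18210265 0.008     ]
 [0.39743411 0.26059624 0.008     ]
 [0.42390042 0.31580415 0.008     ]] c [0.49025089 0.2489534  0.008     ] [ 0.15916726 -0.07849358  0.        ]
sb [[0.55783088 0.178945   0.008     ]
 [0.40040972 0.25869787 0.008     ]
 [0.425093   0.31425519 0.008     ]] [0.49146194 0.24660009 0.008     ]
```

```bash
cat >> h.py <<'E'
from scipy.spatial.transform import Rotation as Ro
def go(x,y,z,yaw=-26.2):
    """numbers for a move to TCP x,y,z, tool down, tray x at yaw deg (tool x = -tray x)"""
    s=env.read_state(); R=np.array(s['tcp_rot']); a=np.radians(yaw)
    X=np.array([-np.cos(a),-np.sin(a),0]); Z=np.array([0,0,-1]); T=np.c_[X,np.cross(Z,X),Z]
    d=R.T@(np.array([x,y,z])-s['ee_pos'])/.3; w=Ro.from_matrix(R.T@T).as_rotvec()/np.pi
    print(round(s['clock'],2),'t',d.round(4),'w',w.round(4),'F',np.round(s['contact_force'],1),'M',np.round(s['wrist_torque'],2),'gap',round(s['finger_gap'],3))
E
python3 -c "
from h import *
go(.49,.2465,.20)"
```

```text
0.1 t [-1.2205 -0.6376  0.1018] w [-0.0006 -0.      0.0266] F [-0.2 -0.6 -0.4] M [ 0.01 -0.02  0.  ] gap 0.999
```

>>> arm_command([
  {"tx": -0.61,"ty": -0.32,"tz": 0.05,"wz": 0.0266,"hand": 85},
  {"tx": -0.61,"ty": -0.32,"tz": 0.05,"wz": 0.0266,"hand": 85},
  {"tx": -0.61,"ty": -0.32,"tz": 0.05,"wz": 0.0266,"hand": 85},
  {"tx": -0.61,"ty": -0.32,"tz": 0.05,"wz": 0.0266,"hand": 85},
  {"tx": -0.61,"ty": -0.32,"tz": 0.05,"wz": 0.0266,"hand": 85},
  {"tx": -0.61,"ty": -0.32,"tz": 0.05,"wz": 0.0266,"hand": 85},
  {"tx": -0.61,"ty": -0.32,"tz": 0.05,"wz": 0.0266,"hand": 85},
])

```text
$.motion[0]: bad value
```

```bash
python3 -c "
from h import *
go(.49,.2465,.18)"
```

```text
0.1 t [-1.2205 -0.6375  0.1685] w [-0.0006 -0.      0.0266] F [-0.2 -0.6 -0.4] M [ 0.01 -0.02  0.  ] gap 0.999
```

Every row probably needs all seven fields.

>>> arm_command([
  {"wx": 0,"wy": 0,"wz": 0.0266,"tx": -0.61,"ty": -0.32,"tz": 0.05,"hand": 85},
  {"wx": 0,"wy": 0,"wz": 0.0266,"tx": -0.61,"ty": -0.32,"tz": 0.05,"hand": 85},
  {"wx": 0,"wy": 0,"wz": 0.0266,"tx": -0.61,"ty": -0.32,"tz": 0.05,"hand": 85},
  {"wx": 0,"wy": 0,"wz": 0.0266,"tx": -0.61,"ty": -0.32,"tz": 0.05,"hand": 85},
  {"wx": 0,"wy": 0,"wz": 0.0266,"tx": -0.61,"ty": -0.32,"tz": 0.05,"hand": 85},
  {"wx": 0,"wy": 0,"wz": 0.0266,"tx": -0.61,"ty": -0.32,"tz": 0.05,"hand": 85},
])

```text
clock: 0.7
ee_pos: [0.3552, 0.4012, 0.2158]
tcp_rot: [[-0.896, 0.444, -0.001], [0.444, 0.896, -0.0], [0.0, -0.001, -1.0]]
contact_force: [-0.3, 0.7, -0.7]
finger_gap: 0.991
finger_force: 0.0
```

```bash
python3 -c "
from h import *
go(.49,.2465,.18)"
```

```text
0.7 t [-0.6317 -0.2623  0.1193] w [-0.0002 -0.0001 -0.001 ] F [-0.3  0.7 -0.7] M [ 0.    0.02 -0.02] gap 0.991
```

>>> arm_command([
  {"wx": 0,"wy": 0,"wz": -0.001,"tx": -0.632,"ty": -0.262,"tz": 0.119,"hand": 85},
  {"wx": 0,"wy": 0,"wz": -0.001,"tx": -0.632,"ty": -0.262,"tz": 0.119,"hand": 85},
  {"wx": 0,"wy": 0,"wz": -0.001,"tx": -0.632,"ty": -0.262,"tz": 0.119,"hand": 85},
  {"wx": 0,"wy": 0,"wz": -0.001,"tx": -0.632,"ty": -0.262,"tz": 0.119,"hand": 85},
  {"wx": 0,"wy": 0,"wz": -0.001,"tx": -0.632,"ty": -0.262,"tz": 0.119,"hand": 85},
  {"wx": 0,"wy": 0,"wz": -0.001,"tx": -0.632,"ty": -0.262,"tz": 0.119,"hand": 85},
  {"wx": 0,"wy": 0,"wz": -0.001,"tx": -0.632,"ty": -0.262,"tz": 0.119,"hand": 85},
])

```text
clock: 1.4
ee_pos: [0.489, 0.2499, 0.1808]
tcp_rot: [[-0.899, 0.437, -0.0], [0.437, 0.899, 0.001], [0.001, 0.001, -1.0]]
contact_force: [0.3, 0.0, 0.1]
finger_gap: 0.995
finger_force: 0.0
```

```bash
python3 -c "
from h import *
go(.49,.2465,.083)
cv2.imwrite('pics/s1.png',cv2.resize(imaging.read_camera('scene')[120:300,180:380],(800,600)[::1] and (640,576),interpolation=cv2.INTER_CUBIC))"
```

```text
1.4 t [-0.0081 -0.009   0.326 ] w [ 0.0002 -0.0002  0.0015] F [0.3 0.  0.1] M [ 0.02 -0.   -0.02] gap 0.995
```

View pics/s1.png

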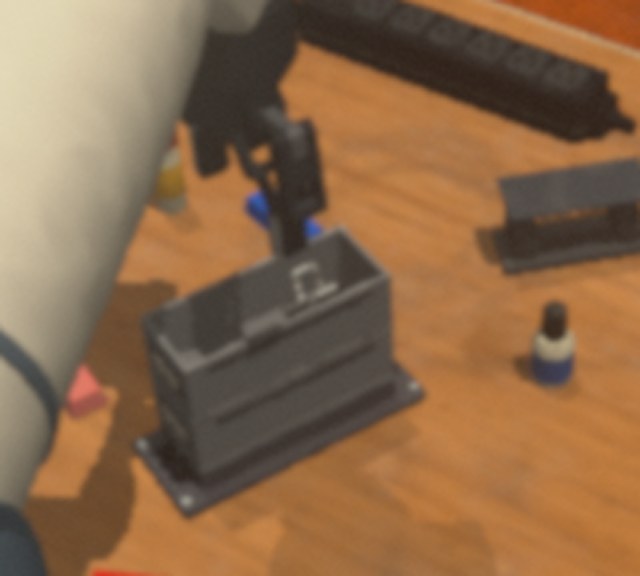

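The open fingers straddle the top tray, with the right-hand finger at (290,240) in this crop. I'll descend now.

>>> arm_command([
  {"wx": 0,"wy": 0,"wz": 0.0015,"tx": -0.008,"ty": -0.009,"tz": 0.1,"hand": 85},
  {"wx": 0,"wy": 0,"wz": 0.0015,"tx": -0.008,"ty": -0.009,"tz": 0.2,"hand": 85},
  {"wx": 0,"wy": 0,"wz": 0.0015,"tx": -0.008,"ty": -0.009,"tz": 0.28,"hand": 85},
  {"wx": 0,"wy": 0,"wz": 0.0015,"tx": -0.008,"ty": -0.009,"tz": 0.326,"hand": 85},
  {"wx": 0,"wy": 0,"wz": 0.0015,"tx": -0.008,"ty": -0.009,"tz": 0.326,"hand": 85},
  {"wx": 0,"wy": 0,"wz": 0.0015,"tx": -0.008,"ty": -0.009,"tz": 0.326,"hand": 85},
])

```text
clock: 2.05
ee_pos: [0.4908, 0.2456, 0.084]
tcp_rot: [[-0.897, 0.442, 0.001], [0.442, 0.897, 0.001], [-0.001, 0.001, -1.0]]
contact_force: [0.1, 0.8, 0.4]
finger_gap: 0.996
finger_force: 0.0
```

```bash
python3 -c "
from h import *
go(.49,.2465,.083)"
```

```text
2.05 t [0.0038 0.0014 0.0034] w [ 0.0004  0.0003 -0.0001] F [0.1 0.8 0.4] M [ 0.05 -0.02  0.02] gap 0.996
```

Closing in steps, and stopping at first contact to judge the centring.

>>> arm_command([
  {"wx": 0,"wy": 0,"wz": 0,"tx": 0,"ty": 0,"tz": 0.003,"hand": 64},
  {"wx": 0,"wy": 0,"wz": 0,"tx": 0,"ty": 0,"tz": 0.003,"hand": 64},
  {"wx": 0,"wy": 0,"wz": 0,"tx": 0,"ty": 0,"tz": 0.003,"hand": 64},
  {"wx": 0,"wy": 0,"wz": 0,"tx": 0,"ty": 0,"tz": 0.003,"hand": 64},
], grip_force=20)

```text
clock: 2.45
ee_pos: [0.4916, 0.2453, 0.0832]
tcp_rot: [[-0.897, 0.443, 0.003], [0.443, 0.897, 0.002], [-0.002, 0.003, -1.0]]
contact_force: [1.7, 3.3, 2.5]
finger_gap: 0.749
finger_force: 1.7
```

>>> arm_command([
  {"wx": 0,"wy": 0,"wz": 0,"tx": 0,"ty": 0,"tz": 0,"hand": 58},
  {"wx": 0,"wy": 0,"wz": 0,"tx": 0,"ty": 0,"tz": 0,"hand": 56},
  {"wx": 0,"wy": 0,"wz": 0,"tx": 0,"ty": 0,"tz": 0,"hand": 50},
  {"wx": 0,"wy": 0,"wz": 0,"tx": 0,"ty": 0,"tz": 0,"hand": 50},
], grip_force=25)

```text
clock: 2.85
ee_pos: [0.4917, 0.2456, 0.0833]
tcp_rot: [[-0.897, 0.443, 0.003], [0.443, 0.897, 0.002], [-0.002, 0.004, -1.0]]
contact_force: [2.3, 4.5, 4.6]
finger_gap: 0.704
finger_force: 27.8
```

```bash
python3 -c "
from h import *
go(.49,.2465,.083); print(env.read_state()['ee_pos'],env.read_state()['finger_force'])"
```

```text
2.85 t [0.0065 0.     0.001 ] w [ 0.0011  0.0005 -0.0005] F [2.3 4.5 4.6] M [ 0.92 -0.47 -0.04] gap 0.704
[0.49174186 0.24562232 0.08330516] 27.825530469417572
```

>>> arm_command([
  {"wx": 0,"wy": 0,"wz": 0,"tx": 0,"ty": 0.003,"tz": 0,"hand": 50},
  {"wx": 0,"wy": 0,"wz": 0,"tx": 0,"ty": 0.004,"tz": -0.01,"hand": 50},
  {"wx": 0,"wy": 0,"wz": 0,"tx": 0,"ty": 0.004,"tz": -0.02,"hand": 50},
  {"wx": 0,"wy": 0,"wz": 0,"tx": 0,"ty": 0.004,"tz": -0.03,"hand": 50},
  {"wx": 0,"wy": 0,"wz": 0,"tx": 0,"ty": 0.004,"tz": -0.04,"hand": 50},
  {"wx": 0,"wy": 0,"wz": 0,"tx": 0,"ty": 0.004,"tz": -0.04,"hand": 50},
], grip_force=35)

```text
clock: 3.45
ee_pos: [0.4911, 0.2456, 0.0941]
tcp_rot: [[-0.897, 0.443, -0.001], [0.443, 0.897, -0.0], [0.0, -0.001, -1.0]]
contact_force: [-0.2, 1.8, -1.3]
finger_gap: 0.7
finger_force: 38.5
```

```bash
python3 -c "
from h import *
go(.49,.2465,.083); print(env.read_state()['ee_pos'],env.read_state()['finger_force'])"
```

```text
3.45 t [0.0047 0.0012 0.0371] w [-0.0002 -0.0001 -0.0005] F [-0.2  1.8 -1.3] M [ 0.49 -0.1   0.06] gap 0.7
[0.49109436 0.24555583 0.09412113] 38.54975938796997
```

>>> arm_command([
  {"wx": 0,"wy": 0,"wz": 0,"tx": 0,"ty": 0,"tz": -0.03,"hand": 50},
  {"wx": 0,"wy": 0,"wz": 0,"tx": 0,"ty": 0,"tz": -0.07,"hand": 50},
  {"wx": 0,"wy": 0,"wz": 0,"tx": 0,"ty": 0,"tz": -0.12,"hand": 50},
  {"wx": 0,"wy": 0,"wz": 0,"tx": 0,"ty": 0,"tz": -0.17,"hand": 50},
  {"wx": 0,"wy": 0,"wz": 0,"tx": 0,"ty": 0,"tz": -0.22,"hand": 50},
  {"wx": 0,"wy": 0,"wz": 0,"tx": 0,"ty": 0,"tz": -0.22,"hand": 50},
])

```text
clock: 4.05
ee_pos: [0.4926, 0.2462, 0.1639]
tcp_rot: [[-0.896, 0.443, 0.005], [0.443, 0.896, 0.002], [-0.004, 0.004, -1.0]]
contact_force: [0.7, 0.3, -1.3]
finger_gap: 0.697
finger_force: 39.3
```

```bash
python3 -c "
from h import *
im=np.hstack([cv2.resize(imaging.read_camera('scene')[100:300,180:380],(400,400)),cv2.resize(imaging.read_camera('top')[180:340,200:360],(400,400))])
cv2.imwrite('pics/s2.png',im)
go(.42,.06,.15)"
```

```text
4.15 t [-0.0604 -0.6609  0.0346] w [ 0.0003  0.0003 -0.0005] F [ 0.3  0.2 -2.7] M [-0.04  0.    0.  ] gap 0.702
```

View pics/s2.png

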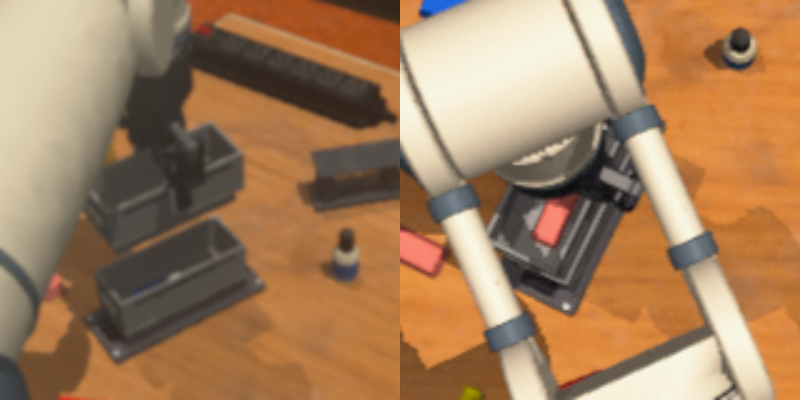

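The top tray (rim around (165,190) at left) hangs level over the middle tray, which is still in its dock with the USB stick visible. I'll carry it aside.

>>> arm_command([
  {"wx": 0,"wy": 0,"wz": 0,"tx": -0.01,"ty": -0.1,"tz": 0,"hand": 50},
  {"wx": 0,"wy": 0,"wz": 0,"tx": -0.02,"ty": -0.22,"tz": 0,"hand": 50},
  {"wx": 0,"wy": 0,"wz": 0,"tx": -0.04,"ty": -0.35,"tz": 0.01,"hand": 50},
  {"wx": 0,"wy": 0,"wz": 0,"tx": -0.05,"ty": -0.48,"tz": 0.02,"hand": 50},
  {"wx": 0,"wy": 0,"wz": 0,"tx": -0.06,"ty": -0.58,"tz": 0.03,"hand": 50},
  {"wx": 0,"wy": 0,"wz": 0,"tx": -0.06,"ty": -0.64,"tz": 0.03,"hand": 50},
  {"wx": 0,"wy": 0,"wz": 0,"tx": -0.06,"ty": -0.66,"tz": 0.03,"hand": 50},
  {"wx": 0,"wy": 0,"wz": 0,"tx": -0.06,"ty": -0.66,"tz": 0.03,"hand": 50},
  {"wx": 0,"wy": 0,"wz": 0,"tx": -0.06,"ty": -0.66,"tz": 0.03,"hand": 50},
])

```text
clock: 5.05
ee_pos: [0.4199, 0.0608, 0.1506]
tcp_rot: [[-0.897, 0.443, -0.0], [0.443, 0.897, 0.0], [0.001, 0.0, -1.0]]
contact_force: [0.3, -0.5, -2.0]
finger_gap: 0.7
finger_force: 39.3
```

```bash
python3 -c "
from h import *
go(.42,.06,.03)"
```

```text
5.05 t [-0.0019 -0.0023  0.4018] w [ 0.0001 -0.0002 -0.0004] F [ 0.3 -0.5 -2. ] M [-0.02  0.02  0.01] gap 0.7
```

>>> arm_command([
  {"wx": 0,"wy": 0,"wz": 0,"tx": 0,"ty": 0,"tz": 0.08,"hand": 50},
  {"wx": 0,"wy": 0,"wz": 0,"tx": 0,"ty": 0,"tz": 0.18,"hand": 50},
  {"wx": 0,"wy": 0,"wz": 0,"tx": 0,"ty": 0,"tz": 0.27,"hand": 50},
  {"wx": 0,"wy": 0,"wz": 0,"tx": 0,"ty": 0,"tz": 0.34,"hand": 50},
  {"wx": 0,"wy": 0,"wz": 0,"tx": 0,"ty": 0,"tz": 0.38,"hand": 50},
  {"wx": 0,"wy": 0,"wz": 0,"tx": 0,"ty": 0,"tz": 0.395,"hand": 50},
  {"wx": 0,"wy": 0,"wz": 0,"tx": 0,"ty": 0,"tz": 0.4,"hand": 50},
  {"wx": 0,"wy": 0,"wz": 0,"tx": 0,"ty": 0,"tz": 0.4,"hand": 50},
])

```text
clock: 5.85
ee_pos: [0.4204, 0.0605, 0.0319]
tcp_rot: [[-0.897, 0.443, 0.001], [0.443, 0.897, 0.0], [-0.001, 0.001, -1.0]]
contact_force: [-0.1, -0.1, -2.5]
finger_gap: 0.698
finger_force: 39.2
```

>>> arm_command([
  {"wx": 0,"wy": 0,"wz": 0,"tx": 0,"ty": 0,"tz": 0.005,"hand": 50},
  {"wx": 0,"wy": 0,"wz": 0,"tx": 0,"ty": 0,"tz": 0.01,"hand": 50},
  {"wx": 0,"wy": 0,"wz": 0,"tx": 0,"ty": 0,"tz": 0.012,"hand": 50},
])

```text
clock: 6.15
ee_pos: [0.42, 0.0602, 0.0276]
tcp_rot: [[-0.896, 0.443, 0.001], [0.443, 0.896, 0.0], [-0.001, 0.0, -1.0]]
contact_force: [-0.4, 0.3, -2.0]
finger_gap: 0.701
finger_force: 39.2
```

>>> arm_command([
  {"wx": 0,"wy": 0,"wz": 0,"tx": 0,"ty": 0,"tz": 0.003,"hand": 50},
  {"wx": 0,"wy": 0,"wz": 0,"tx": 0,"ty": 0,"tz": 0.006,"hand": 50},
  {"wx": 0,"wy": 0,"wz": 0,"tx": 0,"ty": 0,"tz": 0.006,"hand": 50},
])

```text
clock: 6.45
ee_pos: [0.4201, 0.0603, 0.0273]
tcp_rot: [[-0.897, 0.443, 0.001], [0.443, 0.897, -0.0], [-0.001, 0.0, -1.0]]
contact_force: [-5.2, -0.3, 8.3]
finger_gap: 0.696
finger_force: 39.3
```

On the desk. Releasing and rising.

>>> arm_command([
  {"wx": 0,"wy": 0,"wz": 0,"tx": 0,"ty": 0,"tz": -0.004,"hand": 70},
  {"wx": 0,"wy": 0,"wz": 0,"tx": 0,"ty": 0,"tz": -0.004,"hand": 85},
  {"wx": 0,"wy": 0,"wz": 0,"tx": 0,"ty": 0,"tz": -0.004,"hand": 85},
  {"wx": 0,"wy": 0,"wz": 0,"tx": 0,"ty": 0,"tz": -0.04,"hand": 85},
  {"wx": 0,"wy": 0,"wz": 0,"tx": 0,"ty": 0,"tz": -0.15,"hand": 85},
  {"wx": 0,"wy": 0,"wz": 0,"tx": 0,"ty": 0,"tz": -0.3,"hand": 85},
  {"wx": 0,"wy": 0,"wz": 0,"tx": 0,"ty": 0,"tz": -0.37,"hand": 85},
  {"wx": 0,"wy": 0,"wz": 0,"tx": 0,"ty": 0,"tz": -0.37,"hand": 85},
])

```text
clock: 7.25
ee_pos: [0.4217, 0.0604, 0.1416]
tcp_rot: [[-0.896, 0.443, 0.008], [0.443, 0.897, 0.001], [-0.007, 0.004, -1.0]]
contact_force: [0.8, -0.0, -0.9]
finger_gap: 1.001
finger_force: 0.0
```

```bash
python3 -c "
from h import *
go(.491,.2465,.14)
im=np.hstack([cv2.resize(imaging.read_camera('scene')[160:340,180:380],(400,360),interpolation=cv2.INTER_CUBIC),cv2.resize(imaging.read_camera('top')[180:360,220:420],(400,360),interpolation=cv2.INTER_CUBIC)])
cv2.imwrite('pics/s3.png',im)"
```

```text
7.25 t [0.0679 0.6585 0.0075] w [ 0.0013  0.0022 -0.0005] F [ 0.8 -0.  -0.9] M [ 0.   -0.05 -0.05] gap 1.001
```

View pics/s3.png

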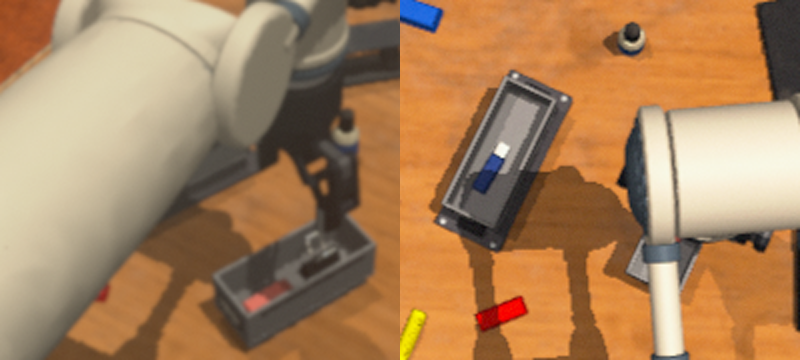

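The top tray stands on the desk with its eraser and clip, around (295,285) in the left crop. The middle tray is flat in the dock with the USB stick. Dock bolts in the right crop are at about (515,75), (566,98), (495,243) and (442,220).

>>> arm_command([
  {"wx": 0.001,"wy": 0.002,"wz": 0,"tx": 0.01,"ty": 0.12,"tz": 0,"hand": 85},
  {"wx": 0.001,"wy": 0.002,"wz": 0,"tx": 0.03,"ty": 0.28,"tz": 0,"hand": 85},
  {"wx": 0.001,"wy": 0.002,"wz": 0,"tx": 0.04,"ty": 0.44,"tz": 0,"hand": 85},
  {"wx": 0.001,"wy": 0.002,"wz": 0,"tx": 0.06,"ty": 0.58,"tz": 0,"hand": 85},
  {"wx": 0.001,"wy": 0.002,"wz": 0,"tx": 0.068,"ty": 0.658,"tz": 0,"hand": 85},
  {"wx": 0.001,"wy": 0.002,"wz": 0,"tx": 0.068,"ty": 0.658,"tz": 0,"hand": 85},
  {"wx": 0.001,"wy": 0.002,"wz": 0,"tx": 0.068,"ty": 0.658,"tz": 0,"hand": 85},
])

```text
clock: 8.05
ee_pos: [0.488, 0.246, 0.1345]
tcp_rot: [[-0.897, 0.442, -0.01], [0.442, 0.897, -0.002], [0.008, -0.006, -1.0]]
contact_force: [0.1, 0.7, -0.0]
finger_gap: 0.996
finger_force: 0.0
```

```bash
python3 -c "
from h import *
b=np.array([(115,75),(166,98),(95,243),(42,220)])/2-.25+np.array([220,180])
P=ray('top',b,.008);print(P,P.mean(0));a=P[0]+P[1]-P[2]-P[3];print(np.degrees(np.arctan2(a[1],a[0])))
go(.491,.246,.035)"
```

```text
[[0.58448703 0.23581993 0.008     ]
 [0.55739761 0.17960217 0.008     ]
 [0.39927971 0.25869846 0.008     ]
 [0.42526057 0.31608126 0.008     ]] [0.49160623 0.24755045 0.008     ]
-26.663969180973538
8.05 t [-0.0117  0.0065  0.3315] w [-0.002  -0.0027 -0.0002] F [ 0.1  0.7 -0. ] M [-0.04 -0.   -0.04] gap 0.996
```

>>> arm_command([
  {"wx": -0.001,"wy": -0.002,"wz": 0,"tx": -0.005,"ty": 0.006,"tz": 0.08,"hand": 85},
  {"wx": -0.001,"wy": -0.002,"wz": 0,"tx": -0.01,"ty": 0.006,"tz": 0.18,"hand": 85},
  {"wx": -0.001,"wy": -0.002,"wz": 0,"tx": -0.01,"ty": 0.006,"tz": 0.26,"hand": 85},
  {"wx": -0.001,"wy": -0.002,"wz": 0,"tx": -0.01,"ty": 0.006,"tz": 0.31,"hand": 85},
  {"wx": -0.001,"wy": -0.002,"wz": 0,"tx": -0.01,"ty": 0.006,"tz": 0.331,"hand": 85},
  {"wx": -0.001,"wy": -0.002,"wz": 0,"tx": -0.01,"ty": 0.006,"tz": 0.331,"hand": 85},
  {"wx": -0.001,"wy": -0.002,"wz": 0,"tx": -0.01,"ty": 0.006,"tz": 0.331,"hand": 85},
])

```text
clock: 8.75
ee_pos: [0.4924, 0.2466, 0.0385]
tcp_rot: [[-0.896, 0.443, 0.002], [0.443, 0.896, 0.001], [-0.001, 0.001, -1.0]]
contact_force: [-0.0, 0.3, 0.3]
finger_gap: 0.995
finger_force: 0.0
```

```bash
python3 -c "
from h import *
go(.491,.2465,.035)"
```

```text
8.75 t [ 0.004  -0.0022  0.0117] w [ 0.0005  0.0004 -0.0006] F [-0.   0.3  0.3] M [-0.02  0.02  0.01] gap 0.995
```

>>> arm_command([
  {"wx": 0,"wy": 0,"wz": 0,"tx": 0.003,"ty": 0,"tz": 0.009,"hand": 68},
  {"wx": 0,"wy": 0,"wz": 0,"tx": 0.003,"ty": 0,"tz": 0.009,"hand": 62},
  {"wx": 0,"wy": 0,"wz": 0,"tx": 0.003,"ty": 0,"tz": 0.009,"hand": 56},
  {"wx": 0,"wy": 0,"wz": 0,"tx": 0.003,"ty": 0,"tz": 0.009,"hand": 50},
  {"wx": 0,"wy": 0,"wz": 0,"tx": 0.003,"ty": 0,"tz": 0.009,"hand": 50},
  {"wx": 0,"wy": 0,"wz": 0,"tx": 0.003,"ty": 0,"tz": 0.009,"hand": 50},
], grip_force=25)

```text
clock: 9.35
ee_pos: [0.4919, 0.2484, 0.0359]
tcp_rot: [[-0.897, 0.443, 0.003], [0.443, 0.897, 0.003], [-0.001, 0.004, -1.0]]
contact_force: [2.1, 4.9, 1.9]
finger_gap: 0.701
finger_force: 31.4
```

```bash
python3 -c "
from h import *
go(.491,.2465,.036)"
```

```text
9.35 t [-0.0001 -0.0069 -0.0004] w [ 0.0013  0.0005 -0.0004] F [2.1 4.9 1.9] M [ 0.86 -0.39 -0.1 ] gap 0.701
```

>>> arm_command([
  {"wx": 0,"wy": 0,"wz": 0,"tx": 0,"ty": 0.004,"tz": 0,"hand": 50},
  {"wx": 0,"wy": 0,"wz": 0,"tx": 0,"ty": 0.006,"tz": 0,"hand": 50},
  {"wx": 0,"wy": 0,"wz": 0,"tx": 0,"ty": 0.006,"tz": 0,"hand": 50},
  {"wx": 0,"wy": 0,"wz": 0,"tx": 0,"ty": 0.006,"tz": 0,"hand": 50},
], grip_force=80)

```text
clock: 9.75
ee_pos: [0.492, 0.2485, 0.036]
tcp_rot: [[-0.897, 0.443, 0.001], [0.443, 0.897, -0.0], [-0.001, 0.0, -1.0]]
contact_force: [-3.1, 0.6, 7.9]
finger_gap: 0.691
finger_force: 86.9
```

```bash
python3 -c "
from h import *
go(.491,.2465,.036)"
```

```text
9.75 t [ 0.0001 -0.0074  0.0002] w [ 0.0001  0.0003 -0.0004] F [-3.1  0.6  7.9] M [-0.03  0.32  0.13] gap 0.691
```

Pulling up slowly.

>>> arm_command([
  {"wx": 0,"wy": 0,"wz": 0,"tx": 0,"ty": 0,"tz": -0.005,"hand": 50},
  {"wx": 0,"wy": 0,"wz": 0,"tx": 0,"ty": 0,"tz": -0.01,"hand": 50},
  {"wx": 0,"wy": 0,"wz": 0,"tx": 0,"ty": 0,"tz": -0.015,"hand": 50},
  {"wx": 0,"wy": 0,"wz": 0,"tx": 0,"ty": 0,"tz": -0.02,"hand": 50},
  {"wx": 0,"wy": 0,"wz": 0,"tx": 0,"ty": 0,"tz": -0.02,"hand": 50},
])

```text
clock: 10.25
ee_pos: [0.4911, 0.2488, 0.0386]
tcp_rot: [[-0.897, 0.443, -0.002], [0.443, 0.897, 0.0], [0.002, -0.001, -1.0]]
contact_force: [3.7, 4.7, -8.0]
finger_gap: 0.689
finger_force: 87.9
```

```bash
python3 -c "
from h import *
go(.492,.2485,.10)"
```

```text
10.25 t [-2.800e-03  2.000e-04 -2.047e-01] w [-0.0002 -0.0006 -0.0005] F [ 3.7  4.7 -8. ] M [ 0.82 -0.66 -0.03] gap 0.689
```

>>> arm_command([
  {"wx": 0,"wy": 0,"wz": 0,"tx": 0,"ty": 0,"tz": -0.008,"hand": 50},
  {"wx": 0,"wy": 0,"wz": 0,"tx": 0,"ty": 0,"tz": -0.016,"hand": 50},
  {"wx": 0,"wy": 0,"wz": 0,"tx": 0,"ty": 0,"tz": -0.024,"hand": 50},
  {"wx": 0,"wy": 0,"wz": 0,"tx": 0,"ty": 0,"tz": -0.03,"hand": 50},
  {"wx": 0,"wy": 0,"wz": 0,"tx": 0,"ty": 0,"tz": -0.03,"hand": 50},
])

```text
clock: 10.75
ee_pos: [0.4917, 0.2486, 0.0499]
tcp_rot: [[-0.897, 0.443, 0.0], [0.443, 0.897, 0.0], [-0.0, 0.0, -1.0]]
contact_force: [1.0, 2.4, -1.3]
finger_gap: 0.695
finger_force: 88.8
```

```bash
python3 -c "
from h import *
go(.492,.2485,.10)"
```

```text
10.75 t [-0.0011  0.0003 -0.167 ] w [ 0.      0.     -0.0005] F [ 1.   2.4 -1.3] M [ 0.41 -0.08  0.07] gap 0.695
```

Both clips are out. Lifting clear.

>>> arm_command([
  {"wx": 0,"wy": 0,"wz": 0,"tx": 0,"ty": 0,"tz": -0.03,"hand": 50},
  {"wx": 0,"wy": 0,"wz": 0,"tx": 0,"ty": 0,"tz": -0.08,"hand": 50},
  {"wx": 0,"wy": 0,"wz": 0,"tx": 0,"ty": 0,"tz": -0.16,"hand": 50},
  {"wx": 0,"wy": 0,"wz": 0,"tx": 0,"ty": 0,"tz": -0.25,"hand": 50},
  {"wx": 0,"wy": 0,"wz": 0,"tx": 0,"ty": 0,"tz": -0.31,"hand": 50},
  {"wx": 0,"wy": 0,"wz": 0,"tx": 0,"ty": 0,"tz": -0.33,"hand": 50},
  {"wx": 0,"wy": 0,"wz": 0,"tx": 0,"ty": 0,"tz": -0.33,"hand": 50},
])

```text
clock: 11.45
ee_pos: [0.4922, 0.2485, 0.1503]
tcp_rot: [[-0.896, 0.443, 0.002], [0.443, 0.896, 0.001], [-0.002, 0.002, -1.0]]
contact_force: [0.2, 0.4, -1.4]
finger_gap: 0.694
finger_force: 88.9
```

```bash
python3 -c "
from h import *
go(.58,-.165,.15)
im=np.hstack([cv2.resize(imaging.read_camera('scene')[130:310,180:380],(400,360),interpolation=cv2.INTER_CUBIC),cv2.resize(imaging.read_camera('top')[180:360,220:420],(400,360),interpolation=cv2.INTER_CUBIC)])
cv2.imwrite('pics/s4.png',im)"
```

```text
11.45 t [-8.7330e-01 -1.1058e+00  9.0000e-04] w [ 0.0005  0.0006 -0.0006] F [ 0.2  0.4 -1.4] M [-0.02 -0.02  0.03] gap 0.694
```

View pics/s4.png

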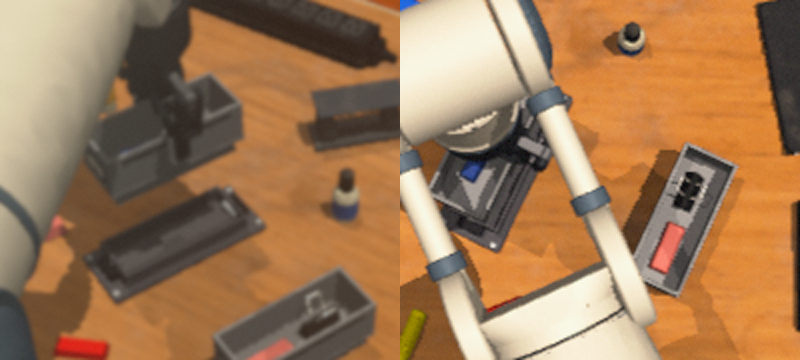

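The middle tray hangs level above the empty dock, with the USB stick still inside. The top tray stands undisturbed at about (685,220) in the right crop. I'll carry the middle tray to the folder, staying above bottle height.

>>> arm_command([
  {"wx": 0,"wy": 0,"wz": 0,"tx": -0.04,"ty": -0.05,"tz": 0,"hand": 50},
  {"wx": 0,"wy": 0,"wz": 0,"tx": -0.1,"ty": -0.125,"tz": 0,"hand": 50},
  {"wx": 0,"wy": 0,"wz": 0,"tx": -0.17,"ty": -0.215,"tz": 0,"hand": 50},
  {"wx": 0,"wy": 0,"wz": 0,"tx": -0.25,"ty": -0.315,"tz": 0,"hand": 50},
  {"wx": 0,"wy": 0,"wz": 0,"tx": -0.33,"ty": -0.415,"tz": 0,"hand": 50},
  {"wx": 0,"wy": 0,"wz": 0,"tx": -0.39,"ty": -0.49,"tz": 0,"hand": 50},
  {"wx": 0,"wy": 0,"wz": 0,"tx": -0.43,"ty": -0.54,"tz": 0,"hand": 50},
  {"wx": 0,"wy": 0,"wz": 0,"tx": -0.44,"ty": -0.553,"tz": 0,"hand": 50},
])

```text
clock: 12.35
ee_pos: [0.536, 0.0393, 0.1466]
tcp_rot: [[-0.895, 0.445, -0.003], [0.445, 0.895, -0.001], [0.002, -0.002, -1.0]]
contact_force: [-0.1, 0.0, -2.0]
finger_gap: 0.692
finger_force: 88.9
```

>>> arm_command([
  {"wx": 0,"wy": 0,"wz": 0,"tx": -0.04,"ty": -0.05,"tz": 0,"hand": 50},
  {"wx": 0,"wy": 0,"wz": 0,"tx": -0.1,"ty": -0.125,"tz": 0,"hand": 50},
  {"wx": 0,"wy": 0,"wz": 0,"tx": -0.17,"ty": -0.215,"tz": 0,"hand": 50},
  {"wx": 0,"wy": 0,"wz": 0,"tx": -0.25,"ty": -0.315,"tz": 0,"hand": 50},
  {"wx": 0,"wy": 0,"wz": 0,"tx": -0.33,"ty": -0.415,"tz": 0,"hand": 50},
  {"wx": 0,"wy": 0,"wz": 0,"tx": -0.39,"ty": -0.49,"tz": 0,"hand": 50},
  {"wx": 0,"wy": 0,"wz": 0,"tx": -0.43,"ty": -0.54,"tz": 0,"hand": 50},
  {"wx": 0,"wy": 0,"wz": 0,"tx": -0.433,"ty": -0.553,"tz": 0,"hand": 50},
  {"wx": 0,"wy": 0,"wz": 0,"tx": -0.433,"ty": -0.553,"tz": 0,"hand": 50},
])

```text
clock: 13.25
ee_pos: [0.5792, -0.1643, 0.1478]
tcp_rot: [[-0.896, 0.443, -0.001], [0.443, 0.896, 0.001], [0.002, 0.0, -1.0]]
contact_force: [0.6, 0.6, -1.2]
finger_gap: 0.69
finger_force: 89.0
```

```bash
python3 -c "
from h import *
go(.58,-.165,.042)"
```

```text
13.25 t [-0.004  -0.001   0.3526] w [ 0.0001 -0.0005 -0.0006] F [ 0.6  0.6 -1.2] M [-0.02 -0.   -0.01] gap 0.69
```

>>> arm_command([
  {"wx": 0,"wy": 0,"wz": 0,"tx": 0,"ty": 0,"tz": 0.06,"hand": 50},
  {"wx": 0,"wy": 0,"wz": 0,"tx": 0,"ty": 0,"tz": 0.15,"hand": 50},
  {"wx": 0,"wy": 0,"wz": 0,"tx": 0,"ty": 0,"tz": 0.24,"hand": 50},
  {"wx": 0,"wy": 0,"wz": 0,"tx": 0,"ty": 0,"tz": 0.3,"hand": 50},
  {"wx": 0,"wy": 0,"wz": 0,"tx": 0,"ty": 0,"tz": 0.335,"hand": 50},
  {"wx": 0,"wy": 0,"wz": 0,"tx": 0,"ty": 0,"tz": 0.35,"hand": 50},
  {"wx": 0,"wy": 0,"wz": 0,"tx": 0,"ty": 0,"tz": 0.35,"hand": 50},
])

```text
clock: 13.95
ee_pos: [0.5796, -0.1642, 0.0436]
tcp_rot: [[-0.897, 0.442, -0.0], [0.442, 0.897, 0.0], [0.0, 0.0, -1.0]]
contact_force: [-0.3, -0.1, -1.0]
finger_gap: 0.69
finger_force: 88.9
```

>>> arm_command([
  {"wx": 0,"wy": 0,"wz": 0,"tx": 0,"ty": 0,"tz": 0.004,"hand": 50},
  {"wx": 0,"wy": 0,"wz": 0,"tx": 0,"ty": 0,"tz": 0.008,"hand": 50},
  {"wx": 0,"wy": 0,"wz": 0,"tx": 0,"ty": 0,"tz": 0.008,"hand": 50},
])

```text
clock: 14.25
ee_pos: [0.5798, -0.1651, 0.0418]
tcp_rot: [[-0.896, 0.443, 0.001], [0.443, 0.896, -0.0], [-0.001, 0.0, -1.0]]
contact_force: [-0.4, -0.4, -2.8]
finger_gap: 0.689
finger_force: 88.9
```

>>> arm_command([
  {"wx": 0,"wy": 0,"wz": 0,"tx": 0,"ty": 0,"tz": 0.004,"hand": 50},
  {"wx": 0,"wy": 0,"wz": 0,"tx": 0,"ty": 0,"tz": 0.008,"hand": 50},
  {"wx": 0,"wy": 0,"wz": 0,"tx": 0,"ty": 0,"tz": 0.011,"hand": 50},
  {"wx": 0,"wy": 0,"wz": 0,"tx": 0,"ty": 0,"tz": 0.011,"hand": 50},
])

```text
clock: 14.65
ee_pos: [0.5797, -0.1651, 0.0391]
tcp_rot: [[-0.896, 0.443, 0.001], [0.443, 0.896, -0.0], [-0.001, 0.0, -1.0]]
contact_force: [-2.7, 0.3, 4.9]
finger_gap: 0.692
finger_force: 89.8
```

Touching the folder. Releasing and rising.

>>> arm_command([
  {"wx": 0,"wy": 0,"wz": 0,"tx": 0,"ty": 0,"tz": -0.002,"hand": 64},
  {"wx": 0,"wy": 0,"wz": 0,"tx": 0,"ty": 0,"tz": -0.002,"hand": 85},
  {"wx": 0,"wy": 0,"wz": 0,"tx": 0,"ty": 0,"tz": -0.002,"hand": 85},
  {"wx": 0,"wy": 0,"wz": 0,"tx": 0,"ty": 0,"tz": -0.002,"hand": 85},
  {"wx": 0,"wy": 0,"wz": 0,"tx": 0,"ty": 0,"tz": -0.04,"hand": 85},
  {"wx": 0,"wy": 0,"wz": 0,"tx": 0,"ty": 0,"tz": -0.15,"hand": 85},
  {"wx": 0,"wy": 0,"wz": 0,"tx": 0,"ty": 0,"tz": -0.3,"hand": 85},
  {"wx": 0,"wy": 0,"wz": 0,"tx": 0,"ty": 0,"tz": -0.36,"hand": 85},
  {"wx": 0,"wy": 0,"wz": 0,"tx": 0,"ty": 0,"tz": -0.36,"hand": 85},
])

```text
clock: 15.55
ee_pos: [0.5814, -0.1656, 0.1516]
tcp_rot: [[-0.897, 0.443, 0.008], [0.443, 0.897, -0.003], [-0.009, 0.001, -1.0]]
contact_force: [0.4, 0.7, 0.8]
finger_gap: 0.994
finger_force: 0.0
```

```bash
python3 -c "
from h import *
go(.42,.0605,.14)"
```

```text
15.55 t [0.8165 0.4372 0.032 ] w [ 0.0003  0.0028 -0.0005] F [0.4 0.7 0.8] M [-0.06 -0.06 -0.01] gap 0.994
```

>>> arm_command([
  {"wx": 0,"wy": 0,"wz": 0,"tx": 0.08,"ty": 0.045,"tz": 0,"hand": 85},
  {"wx": 0,"wy": 0,"wz": 0,"tx": 0.2,"ty": 0.11,"tz": 0,"hand": 85},
  {"wx": 0,"wy": 0,"wz": 0,"tx": 0.34,"ty": 0.185,"tz": 0.01,"hand": 85},
  {"wx": 0,"wy": 0,"wz": 0,"tx": 0.48,"ty": 0.26,"tz": 0.02,"hand": 85},
  {"wx": 0,"wy": 0,"wz": 0,"tx": 0.62,"ty": 0.335,"tz": 0.03,"hand": 85},
  {"wx": 0,"wy": 0,"wz": 0,"tx": 0.74,"ty": 0.4,"tz": 0.03,"hand": 85},
  {"wx": 0,"wy": 0,"wz": 0,"tx": 0.805,"ty": 0.435,"tz": 0.03,"hand": 85},
  {"wx": 0,"wy": 0,"wz": 0,"tx": 0.81,"ty": 0.437,"tz": 0.03,"hand": 85},
  {"wx": 0,"wy": 0,"wz": 0,"tx": 0.81,"ty": 0.437,"tz": 0.03,"hand": 85},
])

```text
clock: 16.45
ee_pos: [0.4195, 0.0603, 0.1362]
tcp_rot: [[-0.897, 0.442, -0.0], [0.442, 0.897, -0.0], [0.0, -0.001, -1.0]]
contact_force: [0.9, 0.3, 0.2]
finger_gap: 0.992
finger_force: 0.0
```

```bash
python3 -c "
from h import *
go(.42,.0605,.0285)
im=np.hstack([cv2.resize(imaging.read_camera('scene')[200:380,330:530],(400,360),interpolation=cv2.INTER_CUBIC),cv2.resize(imaging.read_camera('top')[130:310,360:560],(400,360),interpolation=cv2.INTER_CUBIC)])
cv2.imwrite('pics/s5.png',im)"
```

```text
16.45 t [-0.0011  0.0016  0.359 ] w [-0.0002 -0.     -0.0001] F [0.9 0.3 0.2] M [ 0.02 -0.    0.01] gap 0.992
```

View pics/s5.png

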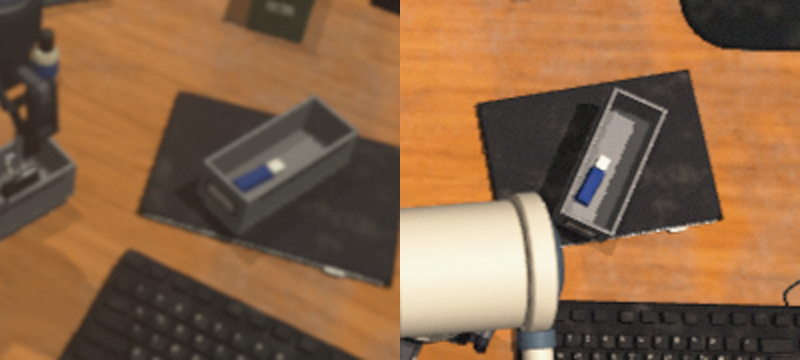

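The middle tray stands upright on the folder, at about (615,160) in the right crop, with the USB stick in it. Now I'll regrasp the top tray.

>>> arm_command([
  {"wx": 0,"wy": 0,"wz": 0,"tx": 0,"ty": 0.002,"tz": 0.06,"hand": 85},
  {"wx": 0,"wy": 0,"wz": 0,"tx": 0,"ty": 0.002,"tz": 0.16,"hand": 85},
  {"wx": 0,"wy": 0,"wz": 0,"tx": 0,"ty": 0.002,"tz": 0.26,"hand": 85},
  {"wx": 0,"wy": 0,"wz": 0,"tx": 0,"ty": 0.002,"tz": 0.32,"hand": 85},
  {"wx": 0,"wy": 0,"wz": 0,"tx": 0,"ty": 0.002,"tz": 0.35,"hand": 80},
  {"wx": 0,"wy": 0,"wz": 0,"tx": 0,"ty": 0.002,"tz": 0.355,"hand": 70},
  {"wx": 0,"wy": 0,"wz": 0,"tx": 0,"ty": 0.002,"tz": 0.357,"hand": 64},
  {"wx": 0,"wy": 0,"wz": 0,"tx": 0,"ty": 0.002,"tz": 0.357,"hand": 58},
  {"wx": 0,"wy": 0,"wz": 0,"tx": 0,"ty": 0.002,"tz": 0.357,"hand": 50},
  {"wx": 0,"wy": 0,"wz": 0,"tx": 0,"ty": 0.002,"tz": 0.357,"hand": 50},
], grip_force=25)

```text
clock: 17.55
ee_pos: [0.4207, 0.0607, 0.0307]
tcp_rot: [[-0.897, 0.443, 0.002], [0.443, 0.897, -0.0], [-0.002, 0.001, -1.0]]
contact_force: [1.0, -0.8, 1.7]
finger_gap: 0.694
finger_force: 28.5
```

>>> arm_command([
  {"wx": 0,"wy": 0,"wz": 0,"tx": 0,"ty": 0,"tz": 0,"hand": 50},
  {"wx": 0,"wy": 0,"wz": 0,"tx": 0,"ty": 0,"tz": 0,"hand": 50},
  {"wx": 0,"wy": 0,"wz": 0,"tx": 0,"ty": 0,"tz": 0,"hand": 50},
], grip_force=70)

```text
clock: 17.85
ee_pos: [0.4208, 0.0608, 0.0309]
tcp_rot: [[-0.897, 0.443, 0.002], [0.443, 0.897, -0.0], [-0.002, 0.001, -1.0]]
contact_force: [0.7, -0.5, 6.0]
finger_gap: 0.69
finger_force: 76.0
```

```bash
python3 -c "
from h import *
go(.492,.2485,.145)"
```

```text
17.85 t [ 0.0636  0.6664 -0.3797] w [ 0.0003  0.0007 -0.0005] F [ 0.7 -0.5  6. ] M [-0.16  0.05  0.01] gap 0.69
```

>>> arm_command([
  {"wx": 0,"wy": 0,"wz": 0,"tx": 0,"ty": 0,"tz": -0.03,"hand": 50},
  {"wx": 0,"wy": 0,"wz": 0,"tx": 0,"ty": 0,"tz": -0.1,"hand": 50},
  {"wx": 0,"wy": 0,"wz": 0,"tx": 0,"ty": 0,"tz": -0.2,"hand": 50},
  {"wx": 0,"wy": 0,"wz": 0,"tx": 0,"ty": 0,"tz": -0.3,"hand": 50},
  {"wx": 0,"wy": 0,"wz": 0,"tx": 0,"ty": 0,"tz": -0.36,"hand": 50},
  {"wx": 0,"wy": 0,"wz": 0,"tx": 0,"ty": 0,"tz": -0.37,"hand": 50},
])

```text
clock: 18.45
ee_pos: [0.4208, 0.061, 0.1433]
tcp_rot: [[-0.897, 0.443, 0.004], [0.443, 0.897, 0.0], [-0.003, 0.002, -1.0]]
contact_force: [0.2, -0.5, -2.3]
finger_gap: 0.691
finger_force: 75.6
```

>>> arm_command([
  {"wx": 0,"wy": 0,"wz": 0,"tx": 0.01,"ty": 0.1,"tz": 0,"hand": 50},
  {"wx": 0,"wy": 0,"wz": 0,"tx": 0.02,"ty": 0.22,"tz": 0,"hand": 50},
  {"wx": 0,"wy": 0,"wz": 0,"tx": 0.03,"ty": 0.35,"tz": 0,"hand": 50},
  {"wx": 0,"wy": 0,"wz": 0,"tx": 0.04,"ty": 0.48,"tz": 0,"hand": 50},
  {"wx": 0,"wy": 0,"wz": 0,"tx": 0.06,"ty": 0.59,"tz": 0,"hand": 50},
  {"wx": 0,"wy": 0,"wz": 0,"tx": 0.063,"ty": 0.65,"tz": 0,"hand": 50},
  {"wx": 0,"wy": 0,"wz": 0,"tx": 0.063,"ty": 0.667,"tz": 0,"hand": 50},
  {"wx": 0,"wy": 0,"wz": 0,"tx": 0.063,"ty": 0.667,"tz": 0,"hand": 50},
  {"wx": 0,"wy": 0,"wz": 0,"tx": 0.063,"ty": 0.667,"tz": 0,"hand": 50},
])

```text
clock: 19.35
ee_pos: [0.4912, 0.2476, 0.1399]
tcp_rot: [[-0.896, 0.443, -0.001], [0.443, 0.896, -0.001], [0.001, -0.002, -1.0]]
contact_force: [0.5, 0.6, -1.3]
finger_gap: 0.693
finger_force: 76.1
```

```bash
python3 -c "
from h import *
go(.492,.2485,.065)
im=np.hstack([cv2.resize(imaging.read_camera('scene')[130:310,180:380],(400,360),interpolation=cv2.INTER_CUBIC),cv2.resize(imaging.read_camera('top')[180:360,220:420],(400,360),interpolation=cv2.INTER_CUBIC)])
cv2.imwrite('pics/s6.png',im)"
```

```text
19.35 t [-0.0013  0.0041  0.2496] w [-0.0005 -0.0003 -0.0007] F [ 0.5  0.6 -1.3] M [-0.02  0.01 -0.01] gap 0.693
```

>>> arm_command([
  {"wx": 0,"wy": 0,"wz": 0,"tx": 0,"ty": 0.003,"tz": 0.05,"hand": 50},
  {"wx": 0,"wy": 0,"wz": 0,"tx": 0,"ty": 0.003,"tz": 0.12,"hand": 50},
  {"wx": 0,"wy": 0,"wz": 0,"tx": 0,"ty": 0.003,"tz": 0.19,"hand": 50},
  {"wx": 0,"wy": 0,"wz": 0,"tx": 0,"ty": 0.003,"tz": 0.23,"hand": 50},
  {"wx": 0,"wy": 0,"wz": 0,"tx": 0,"ty": 0.003,"tz": 0.248,"hand": 50},
  {"wx": 0,"wy": 0,"wz": 0,"tx": 0,"ty": 0.003,"tz": 0.25,"hand": 50},
  {"wx": 0,"wy": 0,"wz": 0,"tx": 0,"ty": 0.003,"tz": 0.25,"hand": 50},
])

```text
clock: 20.15
ee_pos: [0.4925, 0.2495, 0.0665]
tcp_rot: [[-0.896, 0.443, 0.001], [0.443, 0.896, 0.0], [-0.001, 0.001, -1.0]]
contact_force: [0.4, 0.5, -1.1]
finger_gap: 0.691
finger_force: 76.1
```

```bash
python3 -c "
from h import *
go(.492,.2485,.053)"
```

```text
20.15 t [ 0.0001 -0.0037  0.045 ] w [ 0.0003  0.0003 -0.0006] F [ 0.4  0.5 -1.1] M [-0.02 -0.01 -0.01] gap 0.691
```

Aligned to about 1 mm. Nudging y by -1 mm and creeping into the mouth.

>>> arm_command([
  {"wx": 0,"wy": 0,"wz": 0,"tx": 0,"ty": -0.0035,"tz": 0.01,"hand": 50},
  {"wx": 0,"wy": 0,"wz": 0,"tx": 0,"ty": -0.0035,"tz": 0.02,"hand": 50},
  {"wx": 0,"wy": 0,"wz": 0,"tx": 0,"ty": -0.0035,"tz": 0.03,"hand": 50},
  {"wx": 0,"wy": 0,"wz": 0,"tx": 0,"ty": -0.0035,"tz": 0.038,"hand": 50},
  {"wx": 0,"wy": 0,"wz": 0,"tx": 0,"ty": -0.0035,"tz": 0.045,"hand": 50},
  {"wx": 0,"wy": 0,"wz": 0,"tx": 0,"ty": -0.0035,"tz": 0.045,"hand": 50},
])

```text
clock: 20.75
ee_pos: [0.4916, 0.2486, 0.0518]
tcp_rot: [[-0.897, 0.443, -0.0], [0.443, 0.897, 0.0], [0.0, 0.0, -1.0]]
contact_force: [0.2, 0.9, -2.1]
finger_gap: 0.692
finger_force: 76.0
```

```bash
python3 -c "
from h import *
go(.492,.2485,.049); print(env.read_state()['ee_pos'])"
```

```text
20.75 t [-0.0014  0.0003  0.0094] w [ 0.0001 -0.0001 -0.0005] F [ 0.2  0.9 -2.1] M [ 0.23 -0.14 -0.05] gap 0.692
[0.49158103 0.24859757 0.05181236]
```

It's in the mouth with no jam. Going down onto the rollers and pressing gently.

>>> arm_command([
  {"wx": 0,"wy": 0,"wz": 0,"tx": 0,"ty": 0,"tz": 0.006,"hand": 50},
  {"wx": 0,"wy": 0,"wz": 0,"tx": 0,"ty": 0,"tz": 0.012,"hand": 50},
  {"wx": 0,"wy": 0,"wz": 0,"tx": 0,"ty": 0,"tz": 0.018,"hand": 50},
  {"wx": 0,"wy": 0,"wz": 0,"tx": 0,"ty": 0,"tz": 0.024,"hand": 50},
  {"wx": 0,"wy": 0,"wz": 0,"tx": 0,"ty": 0,"tz": 0.024,"hand": 50},
])

```text
clock: 21.25
ee_pos: [0.4921, 0.2486, 0.0457]
tcp_rot: [[-0.896, 0.443, 0.001], [0.443, 0.896, 0.001], [-0.001, 0.001, -1.0]]
contact_force: [1.4, -0.2, 3.7]
finger_gap: 0.689
finger_force: 76.8
```

```bash
python3 -c "
from h import *
go(.492,.2485,.039); print(env.read_state()['ee_pos'])"
```

```text
21.25 t [ 0.0003 -0.0004  0.0222] w [ 0.0004  0.0003 -0.0006] F [ 1.4 -0.2  3.7] M [ 0.07 -0.16 -0.03] gap 0.689
[0.49212902 0.24856418 0.04567415]
```

>>> arm_command([
  {"wx": 0,"wy": 0,"wz": 0,"tx": 0,"ty": 0,"tz": 0.005,"hand": 50},
  {"wx": 0,"wy": 0,"wz": 0,"tx": 0,"ty": 0,"tz": 0.01,"hand": 50},
  {"wx": 0,"wy": 0,"wz": 0,"tx": 0,"ty": 0,"tz": 0.015,"hand": 50},
  {"wx": 0,"wy": 0,"wz": 0,"tx": 0,"ty": 0,"tz": 0.02,"hand": 50},
  {"wx": 0,"wy": 0,"wz": 0,"tx": 0,"ty": 0,"tz": 0.02,"hand": 50},
])

```text
clock: 21.75
ee_pos: [0.4918, 0.2485, 0.039]
tcp_rot: [[-0.897, 0.443, 0.001], [0.443, 0.897, 0.0], [-0.0, 0.0, -1.0]]
contact_force: [3.8, 1.0, 1.1]
finger_gap: 0.69
finger_force: 76.2
```

```bash
python3 -c "
from h import *
go(.492,.2485,.039); print(env.read_state()['ee_pos'])"
```

```text
21.75 t [-0.0004  0.0003 -0.0001] w [ 0.0001  0.0001 -0.0005] F [3.8 1.  1.1] M [ 0.02 -0.59 -0.13] gap 0.69
[0.49184375 0.24847167 0.03896122]
```

It's at the home height. Pressing a little further to confirm it bottoms out.

>>> arm_command([
  {"wx": 0,"wy": 0,"wz": 0,"tx": 0,"ty": 0,"tz": 0.004,"hand": 50},
  {"wx": 0,"wy": 0,"wz": 0,"tx": 0,"ty": 0,"tz": 0.008,"hand": 50},
  {"wx": 0,"wy": 0,"wz": 0,"tx": 0,"ty": 0,"tz": 0.012,"hand": 50},
  {"wx": 0,"wy": 0,"wz": 0,"tx": 0,"ty": 0,"tz": 0.012,"hand": 50},
])

```text
clock: 22.15
ee_pos: [0.4919, 0.2485, 0.0389]
tcp_rot: [[-0.897, 0.443, 0.002], [0.443, 0.897, 0.0], [-0.001, 0.001, -1.0]]
contact_force: [-5.1, -2.4, 17.8]
finger_gap: 0.692
finger_force: 78.5
```

```bash
python3 -c "
from h import *
go(.492,.2485,.039); print(env.read_state()['ee_pos'])"
```

```text
22.15 t [-0.0001  0.0002 -0.0003] w [ 0.0003  0.0004 -0.0005] F [-5.1 -2.4 17.8] M [-0.89  0.97 -0.22] gap 0.692
[0.49193418 0.24846726 0.03890857]
```

Solid stop exactly at foot z = 0.008. Releasing and withdrawing.

>>> arm_command([
  {"wx": 0,"wy": 0,"wz": 0,"tx": 0,"ty": 0,"tz": -0.008,"hand": 50},
  {"wx": 0,"wy": 0,"wz": 0,"tx": 0,"ty": 0,"tz": -0.01,"hand": 66},
  {"wx": 0,"wy": 0,"wz": 0,"tx": 0,"ty": 0,"tz": -0.01,"hand": 85},
  {"wx": 0,"wy": 0,"wz": 0,"tx": 0,"ty": 0,"tz": -0.01,"hand": 85},
  {"wx": 0,"wy": 0,"wz": 0,"tx": 0,"ty": 0,"tz": -0.04,"hand": 85},
  {"wx": 0,"wy": 0,"wz": 0,"tx": 0,"ty": 0,"tz": -0.15,"hand": 85},
  {"wx": 0,"wy": 0,"wz": 0,"tx": 0,"ty": 0,"tz": -0.3,"hand": 85},
  {"wx": 0,"wy": 0,"wz": 0,"tx": 0,"ty": 0,"tz": -0.45,"hand": 85},
  {"wx": 0,"wy": 0,"wz": 0,"tx": 0,"ty": 0,"tz": -0.45,"hand": 85},
])

```text
clock: 23.05
ee_pos: [0.4942, 0.2496, 0.1795]
tcp_rot: [[-0.897, 0.443, 0.012], [0.443, 0.897, 0.005], [-0.009, 0.01, -1.0]]
contact_force: [0.1, -0.0, 0.3]
finger_gap: 0.994
finger_force: 0.0
```

>>> arm_command([
  {"wx": 0,"wy": 0,"wz": 0,"tx": 0.03,"ty": -0.13,"tz": 0,"hand": 85},
  {"wx": 0,"wy": 0,"wz": 0,"tx": 0.06,"ty": -0.28,"tz": 0,"hand": 85},
  {"wx": 0,"wy": 0,"wz": 0,"tx": 0.09,"ty": -0.43,"tz": 0,"hand": 85},
  {"wx": 0,"wy": 0,"wz": 0,"tx": 0.12,"ty": -0.58,"tz": 0,"hand": 85},
  {"wx": 0,"wy": 0,"wz": 0,"tx": 0.14,"ty": -0.7,"tz": 0,"hand": 85},
  {"wx": 0,"wy": 0,"wz": 0,"tx": 0.14,"ty": -0.75,"tz": 0,"hand": 85},
  {"wx": 0,"wy": 0,"wz": 0,"tx": 0.14,"ty": -0.75,"tz": 0,"hand": 85},
])

```text
clock: 23.75
ee_pos: [0.3537, 0.0641, 0.1709]
tcp_rot: [[-0.895, 0.445, 0.002], [0.445, 0.895, -0.0], [-0.002, 0.001, -1.0]]
contact_force: [-0.5, -0.1, 0.3]
finger_gap: 0.996
finger_force: 0.0
```

```bash
python3 -c "
from h import *
go(.42,.06,.15)
im=np.hstack([cv2.resize(imaging.read_camera('scene')[130:310,180:380],(400,360),interpolation=cv2.INTER_CUBIC),cv2.resize(imaging.read_camera('top')[190:330,215:371],(400,360),interpolation=cv2.INTER_CUBIC)])
cv2.imwrite('pics/s7.png',im)"
```

```text
23.75 t [-0.2037  0.0861  0.07  ] w [ 0.0002  0.0005 -0.0014] F [-0.5 -0.1  0.3] M [ 0.05 -0.06  0.02] gap 0.996
```

View pics/s7.png

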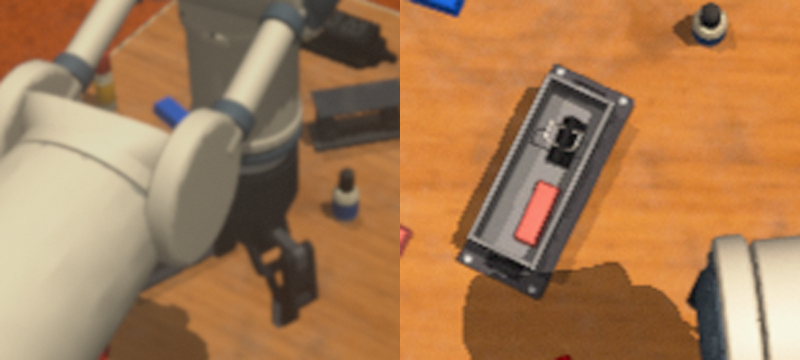

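The tray sits centred and level in the dock with the eraser and clip inside, all four bolts are visible, and the gripper is clear. Handing in.

```bash
python3 -c "
from h import *
print(env.finish_job())"
```

```text
the job is handed in; nothing more can be done
None
```

I handed the job in at about 24 s of the 72 s limit, but the hand-in gave no verdict: the middle tray is upright on the black folder with the USB stick in it, and the former top tray is pressed to a firm stop in the dock with its eraser and binder clip.

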